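# Eject the firing logger from its reader and stop it before it shoots off

### The arm

A 6-joint arm with a two-finger parallel gripper is mounted at the origin on a cart in front of the work surface, level with it; the furniture and walls round the work are solid. World frame = base frame: x ahead of the robot, y to its left, z up, the work surface at z = 0. Lengths are in mm, angles in degrees, forces in N, time in s.
With the tool pointing down it reaches from about 400 to 925 mm from the base axis. Payload 3.4 kg.
Tool frame: the origin (TCP) lies on the centre line of the jaws, within the pads' length; the fingertips stand 25 mm ahead of it and the grasp point (between the pads) lies 6 mm ahead of it; z points along the fingers, y is the direction in which the jaws open and shut (so a half turn about z gives the same grasp; the last joint's range is limited). The gripper opens to 85 mm and grips with 20 to 120 N. Pads are 22 mm wide; open, the fingers measure 114 mm over their backs; the gripper's body (76 mm by 85 mm) begins 54 mm behind the grasp point. The pads swing forward as they close: fully open they stand 13 mm farther back than shut.
Start: joints at [-68.383, 17.578, 86.31, -0, 76.112, -4.211], TCP at [250.497, -517.574, 256.305] pointing down, gripper open.
Joint ranges: [-179.03, 179.03], [-60, 130.46], [8.19, 133.38], [-81.62, 261.62], [5.75, 156.47], [-153.77, 153.77]. Speed limits (degrees/s): [147.25, 147.25, 180, 180, 180, 180].

### API

Orientations are given as [roll, pitch, yaw] about the fixed x, y, z axes, in that order (R = Rz(yaw) Ry(pitch) Rx(roll)).
In Python, from workcell import env gives the robot as it stands.
- The arm moves only by the tool play_rows, never from a script. Its argument "increments" is a list of rows, each an object of numbers: "tx", "ty", "tz": the shift along the tool's x, y, z in mm; "rx", "ry", "rz": the turn, a rotation vector about the tool's x, y, z in degrees. A call has 1 to 5 rows; each row shifts and turns the pose as measured when the row begins, along the tool's axes as they then stand; what a row does not reach is not made up. A row lasts 1/12 s, in which the tool goes at most 41.7 mm and 7.16 degrees, less where a joint would pass 70% of its speed; a pose out of reach is approached as far as the arm can. A call is refused whole if a number of a shift passes 41.7 or a number of a turn 7.16, either way. A call with a gripper value outside its range is refused whole. "claw" is the opening, from 0 (shut) to 1 (fully open), set as the call begins (left out, the last holds). The fingers move at their own pace and stop on an object; the grip force is fixed at half the most. Time passes only in rows, so rows that do not move let the fingers close. It gives the time, the measured TCP pose, the force and the opening at its end, in the units of the state.
- env.observe(): the state, without advancing time (a new reading comes with each control period).
- env.grab_frame(name): name is "scene" or "side" or "wrist"; returns (picture, depth): 480x640x3 uint8, blue, green, red; 480x640 float32, mm along the optical axis (not along the pixel's ray), 0 where there is no reading.
- env.calibration(name): a dict with "fx", "fy", "cx", "cy" (pixels), "view" (4x4, takes a point from world to camera coordinates); the wrist camera has in their place "mount" (4x4, takes a point from camera to tool coordinates, whose origin is the TCP and whose axes are the flange's). Camera axes: x right, y up, looking along -z (the intrinsics and any distortion apply to the point x, -y, -z); pixel columns grow to the right and rows downward; lengths in mm; the calibration is good to about 2 mm. A picture is of the moment at which its call begins: read the wrist's pose just before it. calibration takes no time and is no camera call.
- env.finish_job(): hands the job in, once; it reports no verdict.
Trained networks look in the newest picture that a camera, given by its name, has taken for a name from the list of things; names that differ only in an ending like _2 or _b are one class to them, and where a whole thing is asked for, a point or a joint stands for the part that bears it (a point fixed in the world has none). Each returns a list of dicts, best first, with "conf" (0 to 1); they miss things now and then, are a little off and sometimes report something else, mostly with a low value. They report only what shows in the picture. A call takes as long as a camera call. They do not tell look-alikes from the thing itself.
- env.look_for(camera, name): "centre" ([x, y, z] in mm, in the coordinates of the camera as it stood for that picture, good to about 4 mm: the middle of the surface that is visible of it).
- env.regions_of(camera, name): "mask" (480x640 bool, what is visible of it).
- env.tip_of(camera, name): "centre" ([x, y, z] in mm, in the coordinates of the camera as it stood for that picture, good to about 4 mm: a listed point, or the origin of a listed thing).
The state is a dict: "clock": time; "joints": joint angles; "dq": joint speeds; "joint_efforts": joint torques, N m; "ee_pos": TCP position; "eef_rot": TCP orientation; "force": force on the tool from outside, world axes, zero at the start; "wrist_torque": the same for the moment, N m; "width": finger opening in mm.
Only numpy, scipy, OpenCV 4.12 (cv2) and the standard library are available. Lean on these libraries where they do the work, as an engineer would, in place of code of your own. Each camera call takes 0.05 s, during which the arm holds its last target.

### The job

The kiln's firing logger has been read out and has to come out of its reader dock. Press the orange eject key with one finger while the other finger waits in the logger's path, so that the logger, which the spring throws out hard, is trapped by that finger while it is still on the dock's apron; then let it out until the spring is spent and leave it lying flat and free, straight in its lane and wholly on the apron, with the key up again. Only touch, press and push: do not lift or carry the logger, and leave the things standing around where they are.

Things in the scene. Friction and masses are not known exactly. Their poses are not given: they have to be found in the camera images.
- dock: fixed reader dock, 210 mm (x) by 128 mm (y): a dark grey deck, top 14 mm above the table, spanning x -125 to +85, y -45 to +83 mm in this frame. A pale housing with a tilted screen (68 mm high) covers the back from x -10 mm; in front lies the open apron. Origin: on the table under the middle of the logger's lane; +x to the back, +y to the key's side, +z up. The logger comes out along -x.
- apron_end (a point): middle of the apron's open front edge, on the deck's top (dock x -125, y 0, z +14 mm). The apron is slick plastic (friction about 0.2) without a lip: an untrapped logger shoots over this edge at once. The bowl stands about 20 mm beyond.
- kicker (a joint): travel (m) of the spring plate in the bay that throws the logger out: 0 with the logger latched, 0.045 when the spring is spent. It pushes with 2 N at first and 0.6 N near the end; left alone the logger leaves it at 0.7 to 0.9 m/s. A logger stopped before 45 mm stays pressed against the finger, and slides on if it is let go suddenly.
- eject_key (a joint): travel of the orange eject key (m): 0 up, 0.009 fully down. It springs back by itself: 2.2 N to start, 4.2 N at the bottom, and up to 2 N more until the latch lets go of the logger, which it does at about 0.005; the logger is out within 0.1 s after that.
- key_top (a point): centre of the top of the orange eject key, moving with it. The top is flat, 36 mm (dock x) by 29 mm (dock y), beside the lane at dock x -48, y +55 mm; it is 28 mm above the table when up, 19 mm when fully down (5 mm above the deck).
- logger_mid (a point): centre of the firing logger, a loose teal block 72 mm long (x), 42 wide, 26 high, about 0.09 kg, with low feet at the sides of its back end (51 mm over them). Its flat front face with a yellow socket is 36 mm from here towards -x. Latched, this point is at dock x +6, y 0, z +27 mm and the front 20 mm out of the housing; the bay's rails guide it straight for the first 45 mm.
- small_bowl: loose clay-coloured bowl, 124 mm wide, 45 mm high, in front of the apron; origin under its middle
- cup_glazed: loose pale green cup, 65 mm wide, 71 mm high; origin under its middle
- test_tile_1: loose L-shaped pale green test tile, 30x38x56 mm; origin under its middle
- test_tile_2: loose L-shaped brown test tile, 30x38x50 mm; origin under its middle
- stamp_1: loose small wooden stamp standing on end, 19 mm wide, 54 mm high; origin under its middle
- glaze_jar_4: loose white-lidded glaze jar, 54 mm wide, 62 mm high; origin under its middle
- marker: loose red and white marker pen lying flat, 135 mm long (its y), 17 mm thick; origin under its middle
Not all that is in view belongs to the job. What is meant by the part that bears logger_mid is not blue, and is the larger of those in its own colour.

How it is judged:
By the outcome, as a careful person would: the job done as asked, in the order asked, and still so for the second after the job is handed in, with the robot touching nothing.
It also fails if it takes over 35 s, if anything falls off the work surface, if the arm or the gripper's body presses on something with over 40 N, if the wrist force passes 120 N, or if a joint passes its speed limit or range.

## Working session

There is one attempt and no reset: what is moved stays moved. The work goes in short steps, Python scripts to look and compute and a tool call to move; the robot and the scene stay as the last step left them, time stands still between calls to the robot, and variables do not carry over. Pictures are saved under pics/ and viewed, and the job is handed in when it is done.

Besides the shell and the picture viewer there is one more tool, called after "Emit:" as name(argument=value, ...), one argument or row to a line, values as JSON. play_rows: Moves the arm, as the interface text tells. Its arguments: {"type":"object","properties":{"increments":{"type":"array","items":{"type":"object","properties":{"tx":{"type":"number"},"ty":{"type":"number"},"tz":{"type":"number"},"rx":{"type":"number"},"ry":{"type":"number"},"rz":{"type":"number"}}}},"claw":{"type":"number"}},"required":["increments"]}

```bash
ls -la; mkdir -p pics; python3 - <<'E'
from workcell import env
import cv2
print(env.observe())
for n in ["scene","side","wrist"]:
    im,d=env.grab_frame(n); cv2.imwrite(f"pics/{n}0.png",im)
    import numpy as np; np.save(f"pics/{n}0.npy",d)
    print(n,env.calibration(n))
E
```

```text
total 12
drwxr-xr-x  3 agent agent 4096 Dec  6 03:48 .
drwxr-xr-x 23 root  root  4096 Dec  6 03:48 ..
drwxr-xr-x  2 agent agent 4096 Dec  6 03:48 pics
{'clock': 0.0, 'joints': array([-6.83846654e+01,  1.76219192e+01,  8.63844014e+01, -4.46279161e-04,
        7.61123858e+01, -4.21007498e+00]), 'dq': array([-0.03889908,  0.00320103, -0.03065213, -0.042953  ,  0.02609431,
        0.06400615]), 'joint_efforts': array([ 1.80031425e-04, -4.57546413e+01, -2.51915842e+01,  9.81689891e-05,
        1.34252707e-02,  7.25366306e-06]), 'ee_pos': array([ 250.22876973, -516.9612967 ,  255.38104895]), 'eef_rot': array([-1.79881582e+02, -8.28281137e-03,  2.58255085e+01]), 'force': array([ 0.12966473, -0.23669372, -0.21684841]), 'wrist_torque': array([-0.00409828,  0.01518318, -0.00542113]), 'width': 85.10203930595628}
scene {'fx': 437.92973271262383, 'fy': 437.92973271262383, 'cx': 317.87242384027604, 'cy': 235.79051877107983, 'view': array([[-7.58515574e-01, -6.51653862e-01, -1.16966030e-03,
         3.93568205e+02],
       [ 2.83372339e-01, -3.31456518e-01,  8.99909270e-01,
        -2.20418996e+02]
[... 391 characters left out ...]
1989e-03, -5.26603303e-01,  8.50078051e-01,
        -5.41456840e+01],
       [-3.20616856e-02,  8.49791556e-01,  5.26142908e-01,
        -8.68092697e+02],
       [ 0.00000000e+00,  0.00000000e+00,  0.00000000e+00,
         1.00000000e+00]])}
wrist {'fx': 407.8031744009595, 'fy': 407.8031744009595, 'cx': 321.6473052438783, 'cy': 238.36607564208285, 'mount': array([[-2.95873126e-04,  9.54991222e-01,  2.96633913e-01,
         7.55293118e+01],
       [ 9.99999239e-01, -7.28296936e-05,  1.23190439e-03,
        -6.32005445e-01],
       [ 1.19806163e-03,  2.96634051e-01, -9.54990473e-01,
        -1.16754703e+02],
       [ 0.00000000e+00,  0.00000000e+00,  0.00000000e+00,
         1.00000000e+00]])}
```

View pics/scene0.png

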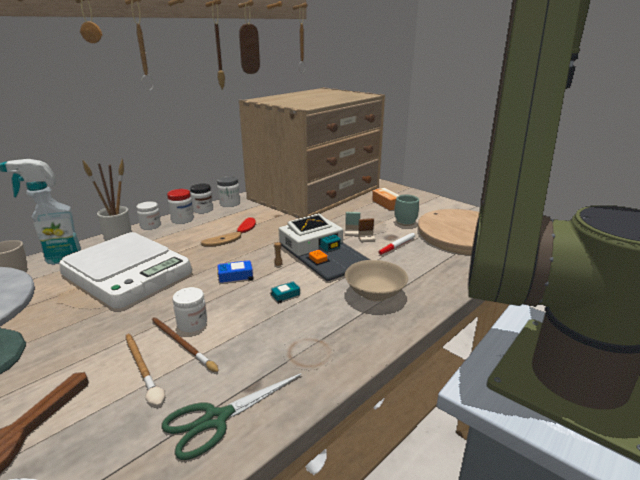

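View pics/side0.png

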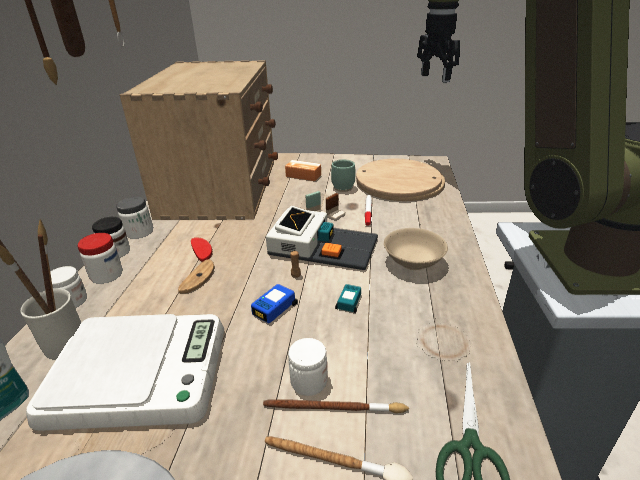

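View pics/wrist0.png

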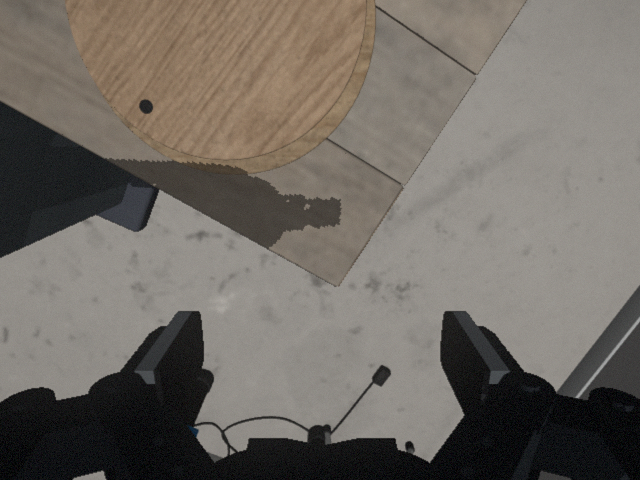

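```bash
cat > h.py <<'E'
from workcell import env
import numpy as np, cv2
def cam2w(n,p,calib=None):
    V=env.calibration(n)["view"]; return np.linalg.inv(V)@np.append(p,1)
def cloud(n,d):
    c=env.calibration(n); v,u=np.mgrid[0:480,0:640]
    x=(u-c["cx"])/c["fx"]*d; y=-(v-c["cy"])/c["fy"]*d
    P=np.stack([x,y,-d,np.ones_like(d)],-1)@np.linalg.inv(c["view"]).T
    P[d<=0]=np.nan
    return P[...,:3]
E
python3 - <<'E'
from h import *
np.set_printoptions(precision=1,suppress=True)
for n in ["scene","side"]:
    im=cv2.imread(f"pics/{n}0.png"); P=cloud(n,np.load(f"pics/{n}0.npy"))
    for k in ["key_top","logger_mid","apron_end","dock"]:
        for r in env.tip_of(n,k)[:3]: print(n,k,round(r["conf"],2),cam2w(n,r["centre"])[:3])
    hsv=cv2.cvtColor(im,cv2.COLOR_BGR2HSV)
    z=P[...,2]
    o=(hsv[...,0]>5)&(hsv[...,0]<20)&(hsv[...,1]>200)&(hsv[...,2]>120)&(abs(z-28)<4)
    o[:, :230]=0
    print("orange top",o.sum(),np.nanmedian(P[o],0), np.percentile(P[o],[2,98],axis=0))
    K=P[o].mean(0)
    g=(hsv[...,2]<90)&(abs(z-14)<5)&(np.hypot(P[...,0]-K[0],P[...,1]-K[1])<180)
    g=cv2.morphologyEx(g.astype(np.uint8),cv2.MORPH_OPEN,np.ones((3,3)))>0
    Q=P[g]; print("deck",len(Q),Q.mean(0),Q[:,2].std()); r=cv2.minAreaRect(Q[:,:2].astype(np.float32)); print(r,cv2.boxPoints(r))
    t=(hsv[...,0]>82)&(hsv[...,0]<98)&(hsv[...,1]>120)&(np.hypot(P[...,0]-K[0],P[...,1]-K[1])<110)
    print("teal",t.sum(),np.percentile(P[t],[2,50,98],axis=0))
E
```

```text
scene key_top 0.58 [534.1 -12.3  25.8]
scene logger_mid 0.9 [493.5 121.1  12.5]
scene logger_mid 0.7 [634.1 138.7   8.9]
scene logger_mid 0.67 [569.5 -80.7  24.7]
scene apron_end 0.79 [441.  -47.4  15.3]
scene dock 0.65 [560.7 -79.1   0.5]
orange top 113 [528.8 -10.6  28.3] [[513.2 -25.7  24.7]
 [547.8   3.   30.1]]
deck 1182 [500.8 -16.3  14.4] 1.594654978438582
((519.1766967773438, 16.238021850585938), (242.1668243408203, 138.14920043945312), 71.48001861572266) [[ 415.2  -76.6]
 [ 546.2 -120.5]
 [ 623.1  109.1]
 [ 492.1  153. ]]
teal 180 [[530.1 -91.6  17. ]
 [543.7 -62.2  37.6]
 [563.  -52.2  42. ]]
side key_top 0.65 [534.8 -12.1  27.4]
side logger_mid 0.96 [502.  121.5   6.8]
side logger_mid 0.86 [631.6 138.6  11.6]
side logger_mid 0.68 [567.1 -79.1  26.8]
side apron_end 0.71 [443.7 -46.1  11.3]
side apron_end 0.62 [369.7   2.2  -0.6]
side apron_end 0.35 [ 524.6 -194.6   -0.7]
side dock 0.75 [564.1 -79.    2.2]
orange top 47 [531.7  -4.2  26.6] [[513.5 -20.4  24.5]
 [548.    3.4  29.4]]
deck 1624 [500.6 -22.3  14.1] 1.4411719509245087
((526.9730834960938, 15.635116577148438), (247.1856231689453, 134.41244506835938), 75.6876220703125) [[ 431.3  -87.5]
 [ 561.5 -120.7]
 [ 622.6  118.8]
 [ 492.4  152. ]]
teal 214 [[512.1 -90.2  17.1]
 [545.7 -59.3  37.8]
 [559.4  57.9  41.7]]
```

```bash
cat >> h.py <<'E'
from scipy.spatial.transform import Rotation as Ro
def pose():
    s=env.observe(); return s["ee_pos"],Ro.from_euler("xyz",s["eef_rot"],degrees=True),s
def plan(target,rpy,n=5,vmax=40,wmax=7.1):
    p,R,s=pose(); T=Ro.from_euler("xyz",rpy,degrees=True)
    for i in range(n):
        d=np.array(target)-p; L=np.linalg.norm(d); st=d*min(1,vmax/max(L,1e-9))
        rv=(R.inv()*T).as_rotvec(degrees=True); a=np.linalg.norm(rv); rs=rv*min(1,wmax/max(a,1e-9))
        t=R.inv().apply(st)
        print("t",np.round(t,1),"r",np.round(rs,2))
        p=p+st; R=R*Ro.from_rotvec(rs,degrees=True)
E
python3 - <<'E'
from h import *
plan([505,-35,250],[180,0,165.3],20)
E
```

```text
t [ 32.2 -23.7   0.5] r [-0.  -0.  -7.1]
t [ 34.9 -19.6   0.5] r [-0.  -0.  -7.1]
t [ 37.  -15.1   0.5] r [-0.  -0.  -7.1]
t [ 38.6 -10.4   0.5] r [-0.  -0.  -7.1]
t [39.6 -5.5  0.5] r [-0.  -0.  -7.1]
t [40.  -0.6  0.5] r [-0.  -0.  -7.1]
t [39.8  4.3  0.5] r [-0.  -0.  -7.1]
t [38.9  9.2  0.5] r [-0.  -0.  -7.1]
t [37.5 14.   0.5] r [-0.  -0.  -7.1]
t [35.5 18.5  0.5] r [-0.  -0.  -7.1]
t [32.9 22.7  0.5] r [-0.  -0.  -7.1]
t [29.8 26.6  0.5] r [-0.  -0.  -7.1]
t [26.3 30.1  0.5] r [-0.  -0.  -7.1]
t [14.3 21.2  0.3] r [-0.  -0.  -7.1]
t [0. 0. 0.] r [-0.  -0.  -7.1]
t [0. 0. 0.] r [-0.  -0.  -7.1]
t [0. 0. 0.] r [-0.  -0.  -7.1]
t [0. 0. 0.] r [-0.  -0.  -7.1]
t [0. 0. 0.] r [-0.  -0.  -7.1]
t [0. 0. 0.] r [-0.   -0.   -4.57]
```

Emit:
play_rows(
  increments=[
    {"tx":32.2,"ty":-23.7,"rz":-7.1},
    {"tx":34.9,"ty":-19.6,"rz":-7.1},
    {"tx":37,"ty":-15.1,"rz":-7.1},
    {"tx":38.6,"ty":-10.4,"rz":-7.1},
    {"tx":39.6,"ty":-5.5,"rz":-7.1},
  ],
  claw=0.47,
)

```text
$.increments[0]: bad value
```

Emit:
play_rows(
  increments=[
    {"tx":40,"ty":-0.6,"rz":-7.1},
    {"tx":39.8,"ty":4.3,"rz":-7.1},
    {"tx":38.9,"ty":9.2,"rz":-7.1},
    {"tx":37.5,"ty":14,"rz":-7.1},
    {"tx":35.5,"ty":18.5,"rz":-7.1},
  ],
)

```text
$.increments[0]: bad value
```

```bash
python3 - <<'E'
from h import *
np.set_printoptions(precision=2,suppress=True)
s=pose()[2]; print(s["clock"],s["ee_pos"],s["eef_rot"],s["width"],s["force"])
plan([505,-35,250],[180,0,165.3],15)
E
```

```text
0.55 [ 250.49 -517.57  256.31] [-180.      0.     25.83] 85.76701540182003 [0.07 0.09 0.67]
t [ 32.2 -23.7   0.5] r [-0.  -0.  -7.1]
t [ 34.9 -19.6   0.5] r [-0.  -0.  -7.1]
t [ 37.  -15.1   0.5] r [-0.  -0.  -7.1]
t [ 38.6 -10.4   0.5] r [-0.  -0.  -7.1]
t [39.6 -5.5  0.5] r [-0.  -0.  -7.1]
t [40.  -0.6  0.5] r [-0.  -0.  -7.1]
t [39.8  4.3  0.5] r [-0.  -0.  -7.1]
t [38.9  9.2  0.5] r [-0.  -0.  -7.1]
t [37.5 14.   0.5] r [-0.  -0.  -7.1]
t [35.5 18.5  0.5] r [-0.  -0.  -7.1]
t [32.9 22.7  0.5] r [-0.  -0.  -7.1]
t [29.8 26.6  0.5] r [-0.  -0.  -7.1]
t [26.3 30.1  0.5] r [-0.  -0.  -7.1]
t [14.3 21.2  0.3] r [-0.  -0.  -7.1]
t [0. 0. 0.] r [-0.  -0.  -7.1]
```

Emit:
play_rows(
  increments=[
    {"tx":32.2,"ty":-23.7,"tz":0,"rx":0,"ry":0,"rz":-7.1},
    {"tx":34.9,"ty":-19.6,"tz":0,"rx":0,"ry":0,"rz":-7.1},
    {"tx":37,"ty":-15.1,"tz":0,"rx":0,"ry":0,"rz":-7.1},
    {"tx":38.6,"ty":-10.4,"tz":0,"rx":0,"ry":0,"rz":-7.1},
    {"tx":39.6,"ty":-5.5,"tz":0,"rx":0,"ry":0,"rz":-7.1},
  ],
  claw=0.47,
)

```text
clock: 0.97
ee_pos: [343.2, -344.6, 255.2]
eef_rot: [179.7, 0.4, 61.6]
force: [0.0, -0.1, -0.1]
width: 39.7
```

```bash
python3 - <<'E'
from h import *
np.set_printoptions(precision=2,suppress=True)
s=pose()[2]; print(s["clock"],s["ee_pos"],s["eef_rot"],s["width"],s["force"])
plan([505,-35,250],[180,0,165.3],15)
E
```

```text
0.9667 [ 343.15 -344.58  255.21] [179.75   0.37  61.6 ] 39.671496047354644 [ 0.02 -0.07 -0.09]
t [40.  -0.6  0.3] r [-0.01  0.03 -7.1 ]
t [39.8  4.4  0.4] r [-0.01  0.03 -7.1 ]
t [38.9  9.3  0.4] r [-0.01  0.03 -7.1 ]
t [37.5 14.   0.4] r [-0.01  0.03 -7.1 ]
t [35.4 18.5  0.4] r [-0.01  0.03 -7.1 ]
t [32.9 22.8  0.5] r [-0.01  0.03 -7.1 ]
t [29.8 26.7  0.5] r [-0.01  0.03 -7.1 ]
t [26.3 30.1  0.5] r [-0.01  0.03 -7.1 ]
t [16.4 24.3  0.4] r [-0.01  0.03 -7.1 ]
t [0. 0. 0.] r [-0.01  0.03 -7.1 ]
t [0. 0. 0.] r [-0.01  0.03 -7.1 ]
t [0. 0. 0.] r [-0.01  0.03 -7.1 ]
t [0. 0. 0.] r [-0.01  0.03 -7.1 ]
t [0. 0. 0.] r [-0.01  0.03 -7.1 ]
t [0. 0. 0.] r [-0.01  0.02 -4.3 ]
```

Tracking is good.

Emit:
play_rows(
  increments=[
    {"tx":40,"ty":-0.6,"tz":0,"rx":0,"ry":0,"rz":-7.1},
    {"tx":39.8,"ty":4.4,"tz":0,"rx":0,"ry":0,"rz":-7.1},
    {"tx":38.9,"ty":9.3,"tz":0,"rx":0,"ry":0,"rz":-7.1},
    {"tx":37.5,"ty":14,"tz":0,"rx":0,"ry":0,"rz":-7.1},
    {"tx":35.5,"ty":18.5,"tz":0,"rx":0,"ry":0,"rz":-7.1},
  ],
)

```text
clock: 1.38
ee_pos: [437.7, -158.7, 255.3]
eef_rot: [179.8, 0.6, 97.5]
force: [0.4, 0.8, 0.1]
width: 39.7
```

Emit:
play_rows(
  increments=[
    {"tx":32.9,"ty":22.8,"tz":0,"rx":0,"ry":0,"rz":-7.1},
    {"tx":29.8,"ty":26.7,"tz":0,"rx":0,"ry":0,"rz":-7.1},
    {"tx":26.3,"ty":30.1,"tz":0,"rx":0,"ry":0,"rz":-7.1},
    {"tx":16.4,"ty":24.3,"tz":0,"rx":0,"ry":0,"rz":-7.1},
    {"tx":0,"ty":0,"tz":0,"rx":0,"ry":0,"rz":-7.1},
  ],
)

```text
clock: 1.8
ee_pos: [511.0, -12.9, 256.1]
eef_rot: [179.8, 0.8, 133.6]
force: [-1.1, -0.7, 1.3]
width: 40.1
```

Emit:
play_rows(
  increments=[
    {"tx":0,"ty":0,"tz":0,"rx":0,"ry":0,"rz":-7.1},
    {"tx":0,"ty":0,"tz":0,"rx":0,"ry":0,"rz":-7.1},
    {"tx":0,"ty":0,"tz":0,"rx":0,"ry":0,"rz":-7.1},
    {"tx":0,"ty":0,"tz":0,"rx":0,"ry":0,"rz":-7.1},
    {"tx":0,"ty":0,"tz":0,"rx":0,"ry":0,"rz":-4.3},
  ],
)

```text
clock: 2.22
ee_pos: [512.7, -7.8, 256.3]
eef_rot: [-179.8, 0.8, 166.6]
force: [-0.1, 0.3, 1.3]
width: 39.8
```

```bash
python3 - <<'E'
from h import *
np.set_printoptions(precision=2,suppress=True)
s=pose()[2]; print(s["clock"],s["ee_pos"],s["eef_rot"],s["width"],s["force"])
for n in ["wrist","side"]:
    im,d=env.grab_frame(n); cv2.imwrite(f"pics/{n}1.png",im); np.save(f"pics/{n}1.npy",d)
E
```

```text
2.2167 [512.73  -7.81 256.28] [-179.75    0.78  166.65] 39.80765546851784 [-0.13  0.29  1.34]
```

View pics/wrist1.png

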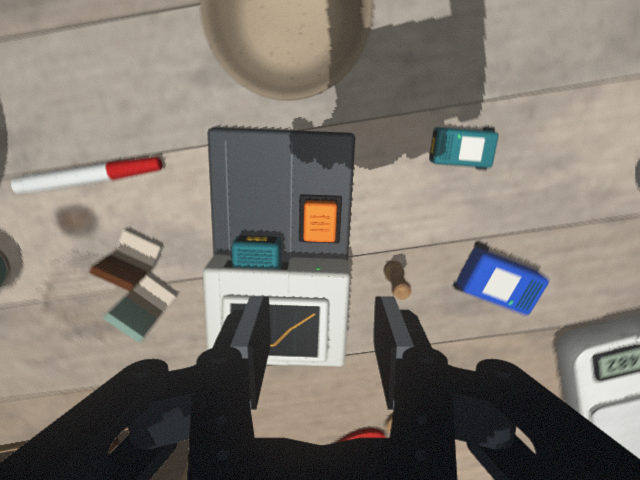

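View pics/side1.png

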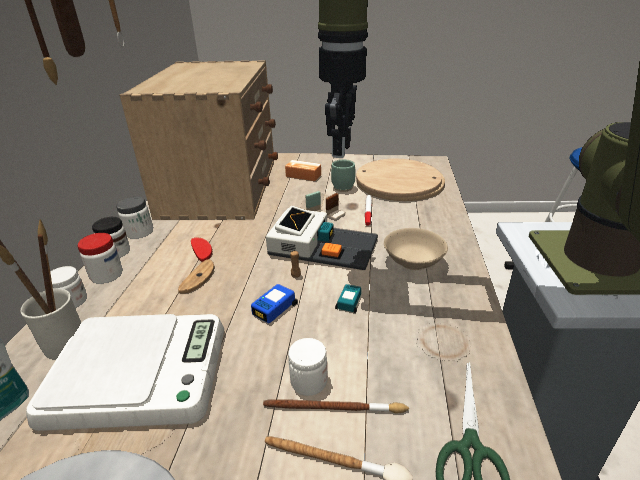

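```bash
cat >> h.py <<'E'
def wcam(p,R):
    M=env.calibration("wrist")["mount"]; T=np.eye(4); T[:3,:3]=R.as_matrix(); T[:3,3]=p
    return T@M
def wray(px,z,p,R):
    c=env.calibration("wrist"); T=wcam(p,R)
    d=T[:3,:3]@np.array([(px[0]-c["cx"])/c["fx"],-(px[1]-c["cy"])/c["fy"],-1]); o=T[:3,3]
    return o+d*(z-o[2])/d[2]
def wcloud(d,p,R):
    c=env.calibration("wrist"); v,u=np.mgrid[0:480,0:640]
    P=np.stack([(u-c["cx"])/c["fx"]*d,-(v-c["cy"])/c["fy"]*d,-d,np.ones_like(d)],-1)@wcam(p,R).T
    P[d<=0]=np.nan
    return P[...,:3]
E
python3 - <<'E'
from h import *
np.set_printoptions(precision=1,suppress=True)
im=cv2.imread("pics/wrist1.png"); d=np.load("pics/wrist1.npy"); p,R,_=pose()
P=wcloud(d,p,R); hsv=cv2.cvtColor(im,cv2.COLOR_BGR2HSV)
print("table z",np.nanmedian(P[180:220,430:470,2]),"deck z",np.nanmedian(P[160:220,235:285,2]))
o=((hsv[...,0]>3)&(hsv[...,0]<22)&(hsv[...,1]>180)&(hsv[...,2]>100)).astype(np.uint8); o[:,:290]=0;o[:,350:]=0;o[:190]=0;o[250:]=0
r=cv2.minAreaRect(np.argwhere(o)[:,::-1].astype(np.float32)); print(r, np.nanmedian(P[o>0],0))
kc=wray(r[0],28,p,R); print("key",kc)
# deck front edge / right edge subpixel corners
g=cv2.cvtColor(im,cv2.COLOR_BGR2GRAY)
c=cv2.cornerSubPix(g,np.array([[[209,128]],[[354,133]]],np.float32),(5,5),(-1,-1),(3,30,.01)).reshape(-1,2); print(c)
A=[wray(q,14,p,R) for q in c]; print(A, np.linalg.norm(A[0]-A[1]))
big=cv2.resize(im[110:290,190:370],None,fx=4,fy=4,interpolation=cv2.INTER_CUBIC); cv2.imwrite("pics/big1.png",big[:600])
src=np.array([[-125,-45],[-125,83],[-48,55]]); dst=np.array([A[0][:2],A[1][:2],kc[:2]])
sm,dm=src.mean(0),dst.mean(0); H=(src-sm).T@(dst-dm); U,S,V=np.linalg.svd(H); Rt=V.T@U.T
t=dm-Rt@sm; print("yaw",np.degrees(np.arctan2(Rt[1,0],Rt[0,0])),"origin",t, "resid",dst-(src@Rt.T+t))
print("logger front predicted", Rt@[-30,0]+t)
for k in ["logger_mid","key_top","apron_end"]:
    for rr in env.tip_of("wrist",k)[:3]: 
        w=(wcam(p,R)@np.append(rr["centre"],1))[:3]; print(k,round(rr["conf"],2),w, "dock",Rt.T@(w[:2]-t))
# finger tips
m=(P[...,2]>150)
print(env.observe()["clock"])
E
```

```text
table z -0.8851323352493807 deck z 13.133126730256066
((320.0, 221.5), (39.0, 32.0), 90.0) [530.9 -14.4  27.1]
key [530.2 -14.   28. ]
[[207.5 129.4]
 [354.1 134.2]]
[array([432.5, -88.6,  14. ]), array([465.9,  31.6,  14. ])] 124.79578147932443
yaw -15.299479033856274 origin [563.8 -79.8] resid [[ 1.1  1.6]
 [ 0.7 -1.6]
 [-1.8  0.1]]
logger front predicted [534.9 -71.9]
logger_mid 0.88 [629.8 137.9   8.3] dock [  6.2 227.4]
logger_mid 0.71 [562.6 -82.5  23.1] dock [-0.5 -3. ]
logger_mid 0.69 [502.5 120.9   7. ] dock [-112.1  177.4]
key_top 0.97 [532.7 -15.6  23.6] dock [-46.9  53.7]
apron_end 0.76 [444.9 -45.2  10.7] dock [-123.8    2. ]
2.4667
```

View pics/big1.png

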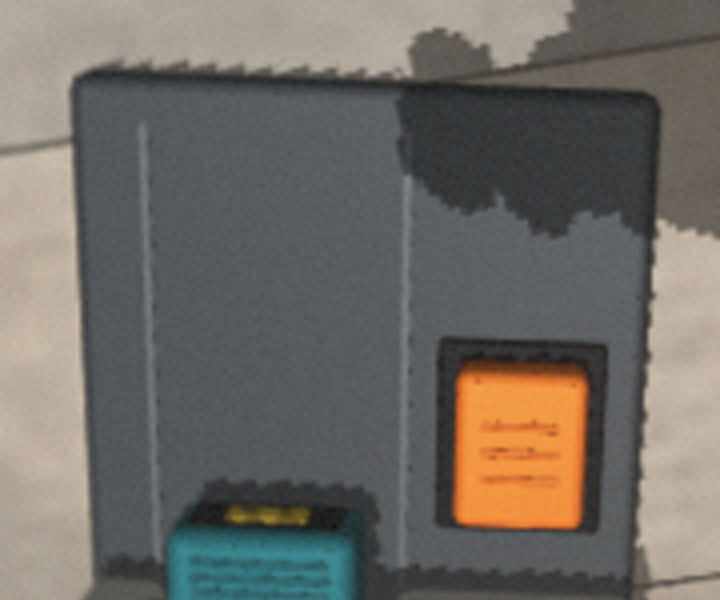

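```bash
python3 - <<'E'
from h import *
np.set_printoptions(precision=1,suppress=True)
p,R,_=pose()
def w(bx,by,z): return wray((190+bx/4-.4,110+by/4-.4),z,p,R)
L1,L2=w(143,130,14),w(157,560,14); R1,R2=w(406,180,14),w(403,565,14)
ang=lambda a,b: np.degrees(np.arctan2(*(b-a)[:2][::-1]))
print("lane yaws",ang(L1,L2),ang(R1,R2))
F1,F2=w(130,77,14),w(600,93,14); print("front edge yaw",ang(F1,F2)-90)
K1,K2=w(462,525,28),w(575,529,28); print("key back edge yaw",ang(K1,K2)-90)
K3,K4=w(456,375,28),w(454,515,28);print("key left yaw",ang(K3,K4)); K5,K6=w(587,380,28),w(583,515,28);print(ang(K5,K6))
G1,G2=w(190,537,40),w(355,540,40); print("log front top",ang(G1,G2)-90)
yaw=np.radians(-15.0); Rt=np.array([[np.cos(yaw),-np.sin(yaw)],[np.sin(yaw),np.cos(yaw)]])
for n,q in dict(L1=L1,L2=L2,R1=R1,R2=R2,F1=F1,F2=F2,K1=K1,K2=K2,K3=K3,K5=K5,G1=G1,G2=G2).items():
    print(n,Rt.T@(q[:2]-[563.8,-79.8]))
E
```

```text
lane yaws -16.142607581046175 -15.643011865820002
front edge yaw -15.7407594541191
key back edge yaw -15.941537121848043
key left yaw -15.445981845380244
-14.87804406861863
log front top -14.903974338156019
L1 [-114.7  -27.9]
L2 [-16.7 -29.9]
R1 [-105.2   28.5]
R2 [-16.7  27.5]
F1 [-125.6  -30.1]
F2 [-124.3   69.8]
K1 [-31.5  41.7]
K2 [-31.   66.8]
K3 [-65.5  40.2]
K5 [-65.   68.4]
G1 [-31.5 -16.3]
G2 [-31.6  19.2]
```

```bash
python3 - <<'E'
from h import *
np.set_printoptions(precision=1,suppress=True)
d=np.load("pics/wrist1.npy"); p,R,_=pose()
P=wcloud(d,p,R); T=R.inv().apply((P-p).reshape(-1,3)).reshape(P.shape)
m=(T[...,2]<60)&(T[...,2]>-60)
Q=T[m]; print(m.sum())
for a,b in [(20,40),(10,20),(0,10),(-10,0),(-20,-10)]:
    for s in (1,-1):
        q=Q[(Q[:,2]>=a)&(Q[:,2]<b)&(Q[:,1]*s>0)]
        if len(q): print(a,b,s,len(q),q.min(0),q.max(0))
# target
yaw=np.radians(-15.5); Rt=np.array([[np.cos(yaw),-np.sin(yaw)],[np.sin(yaw),np.cos(yaw)]])
t=Rt@[-47,27.5]+[563.5,-79.5]; print(t)
plan([t[0],t[1],90],[180,0,164.5],5)
E
```

```text
53890
20 40 1 83 [-8.7 20.2 20. ] [11.5 26.7 24.9]
20 40 -1 87 [-10.7 -25.9  20. ] [ 11.5 -19.5  25.4]
10 20 1 587 [-10.7  20.1  10. ] [12.4 33.9 20. ]
10 20 -1 592 [-10.9 -33.3  10. ] [ 12.4 -19.5  19.9]
0 10 1 800 [-10.6  20.1   0. ] [12.6 34.1  9.9]
0 10 -1 781 [-11.  -33.6   0. ] [ 12.5 -19.5  10. ]
-10 0 1 885 [-10.6  20.2 -10. ] [12.6 34.1 -0. ]
-10 0 -1 900 [-10.4 -33.6 -10. ] [ 12.7 -19.5  -0. ]
-20 -10 1 1247 [-11.   20.1 -20. ] [ 14.8  42.8 -10. ]
-20 -10 -1 1260 [-10.9 -42.4 -20. ] [ 14.8 -19.6 -10. ]
[525.6 -40.4]
t [-4.2 -6.5 39.2] r [-0.2  0.8  1.7]
t [-5.  -6.5 39.2] r [ 0. -0.  0.]
t [-5.  -6.5 39.2] r [-0.  0. -0.]
t [-5.  -6.5 39.2] r [-0. -0. -0.]
t [-1.2 -1.6  9.7] r [-0. -0. -0.]
```

Emit:
play_rows(
  increments=[
    {"tx":-4.2,"ty":-6.5,"tz":39.2,"rx":-0.2,"ry":0.8,"rz":1.7},
    {"tx":-5,"ty":-6.5,"tz":39,"rx":0,"ry":0,"rz":0},
    {"tx":-5,"ty":-6.5,"tz":39,"rx":0,"ry":0,"rz":0},
    {"tx":-4,"ty":-6,"tz":30,"rx":0,"ry":0,"rz":0},
    {"tx":0,"ty":0,"tz":0,"rx":0,"ry":0,"rz":0},
  ],
  claw=0.54,
)

```text
clock: 2.88
ee_pos: [531.0, -39.3, 110.2]
eef_rot: [179.8, 0.9, 163.9]
force: [-0.6, 0.3, 0.5]
width: 46.1
```

```bash
cat >> h.py <<'E'
yaw=np.radians(-15.5); Rt=np.array([[np.cos(yaw),-np.sin(yaw)],[np.sin(yaw),np.cos(yaw)]]); O=np.array([563.5,-79.5])
def show():
    p,R,s=pose(); np.set_printoptions(precision=2,suppress=True)
    print("t",s["clock"],"dock",Rt.T@(p[:2]-O),"z",p[2],"rot",s["eef_rot"],"F",s["force"],"w",s["width"])
def planD(x,y,z,n=1,**k):
    t=Rt@[x,y]+O; plan([t[0],t[1],z],[180,0,164.5],n,**k)
E
python3 - <<'E'
from h import *
show(); planD(-48,26,70,3)
E
```

```text
t 2.8833 dock [-42.    30.02] z 110.23136517632368 rot [179.83   0.92 163.91] F [-0.64  0.26  0.54] w 46.12923090086668
t [ 6.5 -4.1 39.3] r [ 0.16  0.92 -0.59]
t [ 0.1 -0.1  0.9] r [0. 0. 0.]
t [0. 0. 0.] r [-0. -0. -0.]
```

Emit:
play_rows(
  increments=[
    {"tx":6.5,"ty":-4,"tz":25,"rx":0,"ry":0.9,"rz":-0.6},
    {"tx":0,"ty":0,"tz":13,"rx":0,"ry":0,"rz":0},
    {"tx":0,"ty":0,"tz":0,"rx":0,"ry":0,"rz":0},
  ],
)

```text
clock: 3.13
ee_pos: [525.1, -41.8, 72.4]
eef_rot: [179.8, -0.0, 164.2]
force: [0.1, -0.2, 1.0]
width: 46.1
```

```bash
python3 - <<'E'
from h import *
show(); planD(-48,26,70,3)
for n in ["wrist","side"]:
    im,d=env.grab_frame(n); cv2.imwrite(f"pics/{n}2.png",im); np.save(f"pics/{n}2.npy",d)
im=cv2.imread("pics/side2.png"); cv2.imwrite("pics/side2b.png",cv2.resize(im[170:310,230:430],None,fx=4,fy=4)[:600,:800])
E
```

```text
t 3.1333 dock [-47.07  26.02] z 72.39800713924906 rot [179.81  -0.01 164.22] F [ 0.06 -0.22  1.  ] w 46.121627285547895
t [ 0.9 -0.   2.4] r [ 0.19 -0.01 -0.28]
t [0. 0. 0.] r [0. 0. 0.]
t [0. 0. 0.] r [-0.  0. -0.]
```

View pics/wrist2.png

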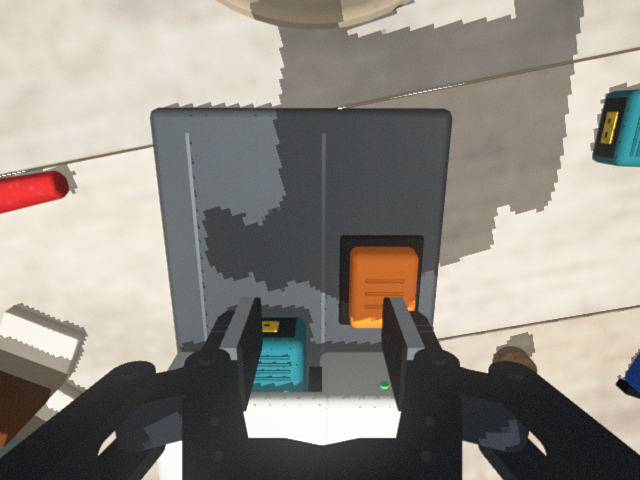

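View pics/side2b.png

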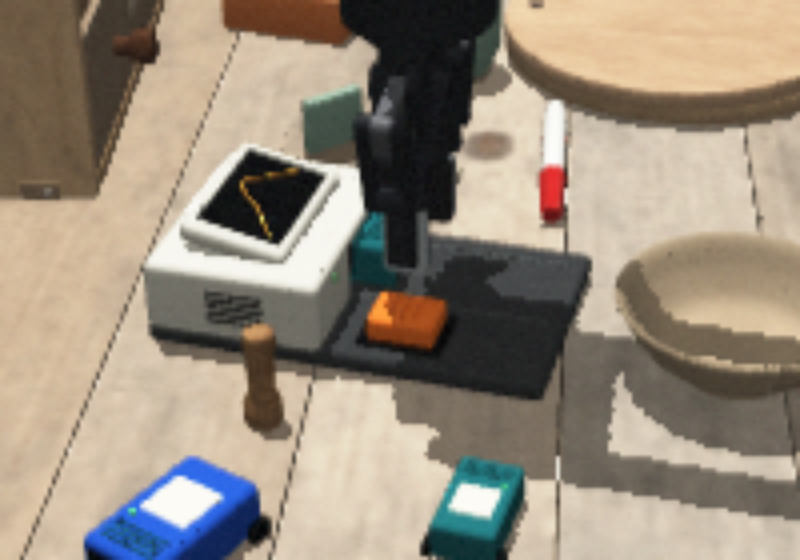

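```bash
python3 - <<'E'
from h import *
im=cv2.imread("pics/wrist2.png"); cv2.imwrite("pics/big2.png",cv2.resize(im[225:400,180:380+60],None,fx=3,fy=3,interpolation=cv2.INTER_CUBIC)[:600,:800])
d=np.load("pics/wrist2.npy"); p,R,_=pose(); P=wcloud(d,p,R)
D=(P[...,:2]-O)@Rt
hsv=cv2.cvtColor(im,cv2.COLOR_BGR2HSV)
z=P[...,2]
t=(hsv[...,0]>82)&(hsv[...,0]<98)&(hsv[...,1]>120)&(abs(D[...,0]+20)<40)&(abs(D[...,1])<40)
print("teal",np.percentile(D[t],[1,50,99],axis=0),np.percentile(z[t],[1,50,99]))
o=(hsv[...,0]<22)&(hsv[...,1]>180)&(hsv[...,2]>100)&(abs(z-28)<3); o[:,:330]=0
print("key",np.percentile(D[o],[1,50,99],axis=0),np.median(z[o]))
dk=(abs(z-14)<3)&(hsv[...,2]<140)&(D[...,0]<-70); print("deck",np.percentile(D[dk],[.2,50,99.8],axis=0),np.median(z[dk]))
for y in range(300,345,4): print(y,D[y,290],z[y,290])
E
```

```text
teal [[-30.72153973  -2.45915207]
 [-21.23981413   9.441096  ]
 [ -7.39215788  18.94855275]] [21.20188896 40.7297276  42.43025201]
key [[-64.97867591  39.55632664]
 [-52.40918367  50.89894189]
 [-31.20176045  67.42909367]] 28.783644831793993
deck [[-127.90254622  -44.6983385 ]
 [ -99.32081219   19.70143458]
 [ -70.16958421  151.23098926]] 14.718820634539952
300 [-37.04378468  11.76133194] 14.062852459802428
304 [-35.37274669  11.77503675] 14.92809472581851
308 [-33.3747973   11.73448688] 15.13981594776564
312 [-30.77255871  11.59844461] 14.212829368210294
316 [-29.67966956  11.70393484] 16.17364614424838
320 [-30.83120577  12.15084673] 22.172293986731006
324 [-30.4707987   12.35257481] 25.231408087972966
328 [-30.5699076   12.61507144] 28.98523172933926
332 [-30.64878447  12.86514781] 32.567645561706314
336 [-31.08331241  13.15740244] 36.61758649993783
340 [-29.84207018  13.20308129] 37.77328886930468
344 [-28.91604439  13.29069174] 39.409098018696966
```

View pics/big2.png

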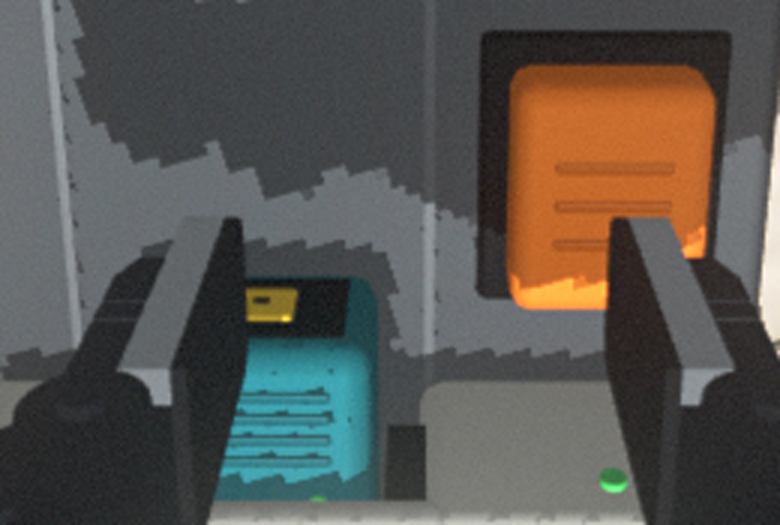

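Emit:
play_rows(
  increments=[
    {"tx":0.6,"ty":0,"tz":8,"rx":0.2,"ry":0,"rz":-0.3},
    {"tx":0,"ty":0,"tz":8,"rx":0,"ry":0,"rz":0},
    {"tx":0,"ty":0,"tz":1,"rx":0,"ry":0,"rz":0},
  ],
)

```text
clock: 3.48
ee_pos: [529.3, -41.7, 61.0]
eef_rot: [179.9, 0.7, 164.6]
force: [-1.1, 0.3, -0.8]
width: 46.4
```

```bash
python3 - <<'E'
from h import *
show(); planD(-48,26,44,1)
E
```

```text
t 3.4833 dock [-43.08  27.26] z 61.028532520425436 rot [179.94   0.71 164.56] F [-1.07  0.33 -0.82] w 46.41012526812541
t [ 5.1 -1.3 17. ] r [0.06 0.71 0.06]
```

Emit:
play_rows(
  increments=[
    {"tx":5,"ty":-1.3,"tz":0,"rx":0,"ry":0.7,"rz":0},
    {"tx":0,"ty":0,"tz":0,"rx":0,"ry":0,"rz":0},
  ],
)

```text
clock: 3.65
ee_pos: [524.2, -41.4, 61.7]
eef_rot: [179.9, 0.0, 164.6]
force: [-0.7, 1.0, 0.4]
width: 46.2
```

```bash
python3 - <<'E'
from h import *
show(); planD(-48,26,55,1)
E
```

```text
t 3.65 dock [-48.1   26.25] z 61.67895163566256 rot [179.94   0.02 164.59] F [-0.75  0.97  0.4 ] w 46.22899942904698
t [-0.1 -0.3  6.7] r [0.06 0.02 0.09]
```

Emit:
play_rows(
  increments=[
    {"tx":0,"ty":0,"tz":6,"rx":0,"ry":0,"rz":0},
  ],
)

```text
clock: 3.73
ee_pos: [525.3, -41.5, 56.7]
eef_rot: [179.9, 0.2, 164.6]
force: [0.4, -0.3, 0.9]
width: 45.9
```

```bash
python3 - <<'E'
from h import *
show(); planD(-48,26,55,1)
E
```

```text
t 3.7333 dock [-47.02  26.44] z 56.72731144355445 rot [179.92   0.18 164.59] F [ 0.42 -0.27  0.86] w 45.94527181812586
t [ 1.  -0.4  1.7] r [0.08 0.18 0.09]
```

Emit:
play_rows(
  increments=[
    {"tx":2,"ty":-0.4,"tz":5,"rx":0,"ry":0.3,"rz":0},
    {"tx":1,"ty":0,"tz":6,"rx":0,"ry":0.2,"rz":0},
    {"tx":0.5,"ty":0,"tz":3,"rx":0,"ry":0.1,"rz":0},
  ],
)

```text
clock: 3.98
ee_pos: [523.0, -41.2, 42.4]
eef_rot: [179.9, -0.2, 164.6]
force: [-0.8, -0.2, 5.5]
width: 46.0
```

```bash
python3 - <<'E'
from h import *
show(); planD(-48,26,44,1)
im,d=env.grab_frame("wrist"); cv2.imwrite("pics/wrist3.png",im); np.save("pics/wrist3.npy",d)
im,d=env.grab_frame("side"); cv2.imwrite("pics/side3b.png",cv2.resize(im[170:310,230:430],None,fx=4,fy=4)[:600,:800])
show()
E
```

```text
t 3.9833 dock [-49.28  26.11] z 42.437069127520616 rot [179.9   -0.24 164.57] F [-0.76 -0.19  5.5 ] w 46.018935807859684
t [-1.3 -0.1 -1.6] r [ 0.1  -0.24  0.07]
t 4.0833 dock [-49.34  26.08] z 42.424758168471186 rot [179.9   -0.27 164.57] F [-0.75 -1.6   3.37] w 46.04838617780942
```

View pics/wrist3.png

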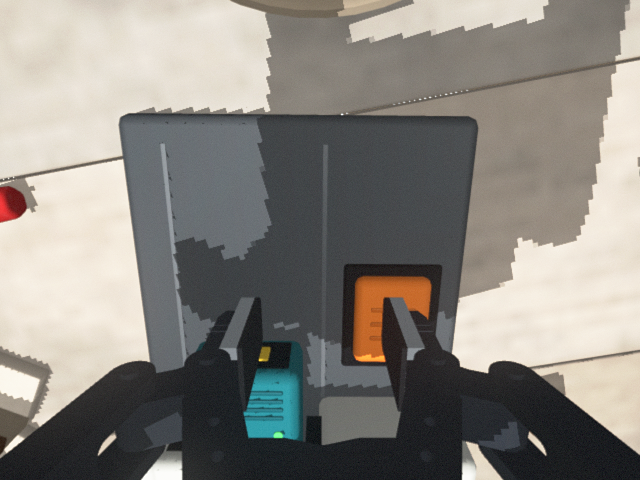

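View pics/side3b.png

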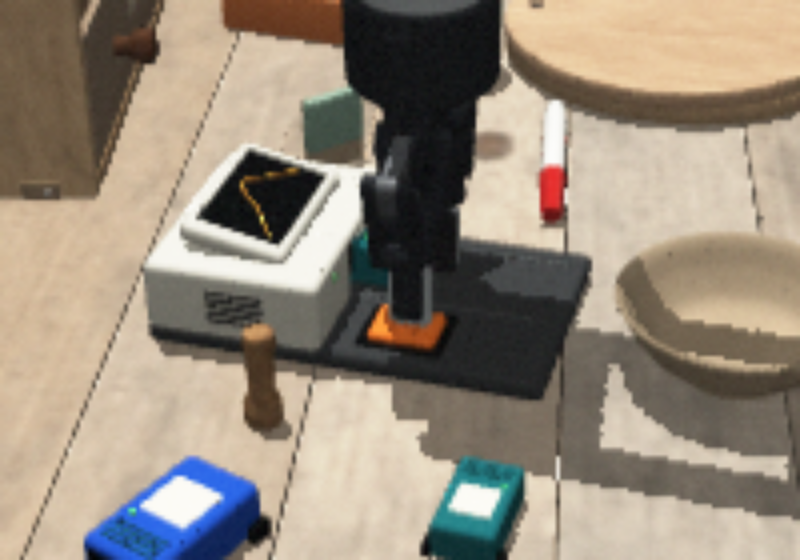

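```bash
cat >> h.py <<'E'
def meas(im,d,p,R):
    P=wcloud(d,p,R); D=(P[...,:2]-O)@Rt; hsv=cv2.cvtColor(im,cv2.COLOR_BGR2HSV); z=P[...,2]
    t=(hsv[...,0]>82)&(hsv[...,0]<98)&(hsv[...,1]>120)&(abs(D[...,0]+40)<80)&(abs(D[...,1])<40)
    print("teal",np.nanpercentile(D[t],[1,50,99],axis=0).round(1).tolist(),"top z",np.nanpercentile(z[t],[50,95]))
    o=(hsv[...,0]<22)&(hsv[...,1]>180)&(hsv[...,2]>100)&(abs(z-24)<10)&(abs(D[...,1]-55)<25)
    print("key z",np.median(z[o]),o.sum())
    return P,D
E
python3 - <<'E'
from h import *
p,R,_=pose()
P,D=meas(cv2.imread("pics/wrist3.png"),np.load("pics/wrist3.npy"),p,R)
for y in range(326,400,5): print(y,D[y,280],P[y,280,2])
im=cv2.imread("pics/wrist3.png"); cv2.imwrite("pics/big3.png",cv2.resize(im[280:450,180:440],None,fx=3,fy=3,interpolation=cv2.INTER_CUBIC)[:600,:800])
E
```

```text
teal [[-39.7, -0.5], [-28.5, 11.1], [-8.4, 18.7]] top z [38.69143722 40.09629278]
key z 18.70200092246094 3692
326 [-43.19568886   9.66895976] 11.978259324802707
331 [-41.20909047   9.65904563] 12.481099167885873
336 [-39.67018164   9.73453692] 13.74990825574585
341 [-37.8827514    9.76058035] 14.571970894590805
346 [-39.48614798  10.40130678] 20.855294274850394
351 [-39.25562959  10.68899872] 23.967285022689993
356 [-39.00099628  10.96062057] 26.91675893539238
361 [-39.28273288  11.31276365] 30.553441123942605
366 [-39.87353111  11.70263233] 34.49442421767404
371 [-38.42781248  11.74342808] 35.367927159853465
376 [-37.92849927  11.9348909 ] 37.54480099671399
381 [-36.704849    12.00486579] 38.658860736799355
386 [-35.42487468  12.06354393] 39.67071928993313
391 [-32.73340214  11.90535324] 38.821582431966505
396 [-30.68015235  11.84814688] 38.84483552105141
```

View pics/big3.png

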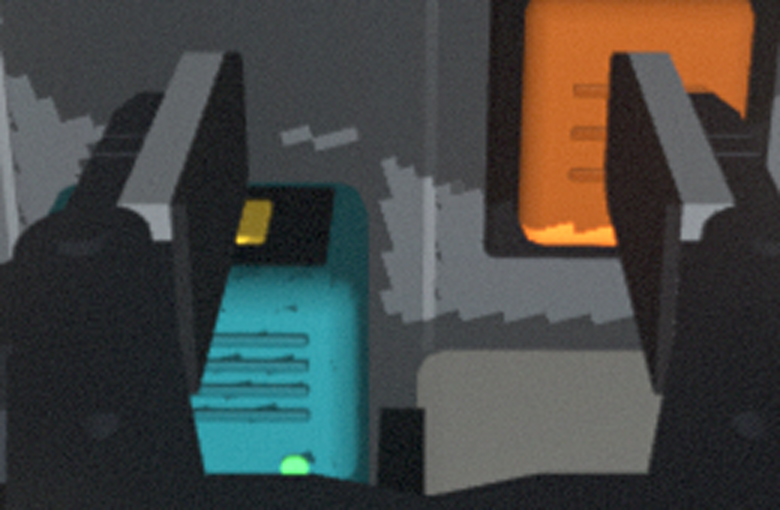

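Emit:
play_rows(
  increments=[
    {"tx":5,"ty":0,"tz":0,"rx":0,"ry":-0.2,"rz":0},
    {"tx":5,"ty":0,"tz":0,"rx":0,"ry":0,"rz":0},
  ],
)

```text
clock: 4.25
ee_pos: [514.9, -38.8, 42.5]
eef_rot: [179.9, 0.1, 164.5]
force: [1.3, 0.3, 2.9]
width: 46.2
```

```bash
python3 - <<'E'
from h import *
show(); planD(-75,26,43,1)
E
```

```text
t 4.25 dock [-57.73  26.18] z 42.54734295729885 rot [179.87   0.11 164.53] F [1.3  0.3  2.88] w 46.187818580794286
t [17.3 -0.2 -0.5] r [0.13 0.11 0.03]
```

Emit:
play_rows(
  increments=[
    {"tx":5.5,"ty":-0.1,"tz":0,"rx":0,"ry":0.1,"rz":0},
    {"tx":5.5,"ty":0,"tz":0,"rx":0,"ry":0,"rz":0},
    {"tx":5,"ty":0,"tz":0,"rx":0,"ry":0,"rz":0},
  ],
)

```text
clock: 4.5
ee_pos: [498.6, -34.3, 43.1]
eef_rot: [179.8, 0.1, 164.5]
force: [-0.5, -0.2, 3.0]
width: 46.1
```

```bash
python3 - <<'E'
from h import *
show(); planD(-99,26,43,1)
p,R,_=pose()
im,d=env.grab_frame("wrist"); cv2.imwrite("pics/wrist4.png",im); meas(im,d,p,R)
E
```

```text
t 4.5 dock [-74.66  26.25] z 43.09356373886187 rot [179.84   0.12 164.51] F [-0.46 -0.2   3.  ] w 46.10367011023155
t [24.3 -0.2  0. ] r [0.16 0.12 0.01]
teal [[-65.1, -0.6], [-53.8, 11.0], [-34.7, 18.8]] top z [39.52 40.97]
key z 21.460975575608643 2805
```

View pics/wrist4.png

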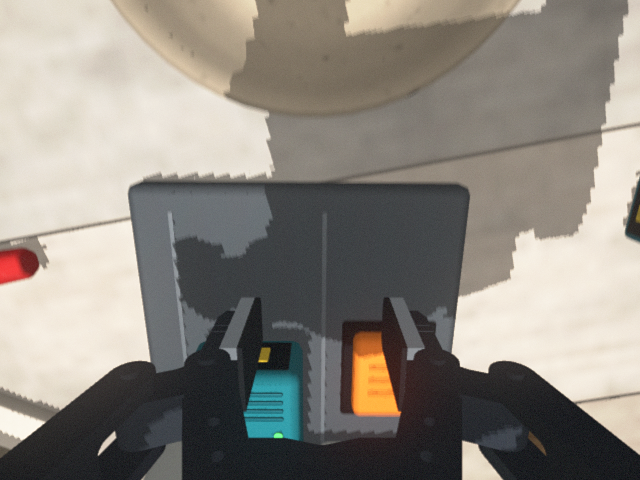

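Emit:
play_rows(
  increments=[
    {"tx":14,"ty":-0.2,"tz":0,"rx":0,"ry":0.1,"rz":0},
    {"tx":10,"ty":0,"tz":0,"rx":0,"ry":0,"rz":0},
    {"tx":0,"ty":0,"tz":0,"rx":0,"ry":0,"rz":0},
  ],
)

```text
clock: 4.8
ee_pos: [467.7, -26.5, 41.8]
eef_rot: [179.9, -0.6, 164.6]
force: [-1.2, 0.0, -0.2]
width: 45.8
```

```bash
python3 - <<'E'
from h import *
show()
p,R,_=pose()
im,d=env.grab_frame("wrist"); cv2.imwrite("pics/wrist5.png",im); meas(im,d,p,R)
E
```

```text
t 4.8 dock [-106.5    25.47] z 41.842462611653126 rot [179.93  -0.58 164.59] F [-1.23  0.02 -0.19] w 45.76227157091517
teal [[-86.7, -0.8], [-81.2, 10.9], [-66.3, 19.3]] top z [38.45 40.06]
key z 24.334780044970927 1424
```

View pics/wrist5.png

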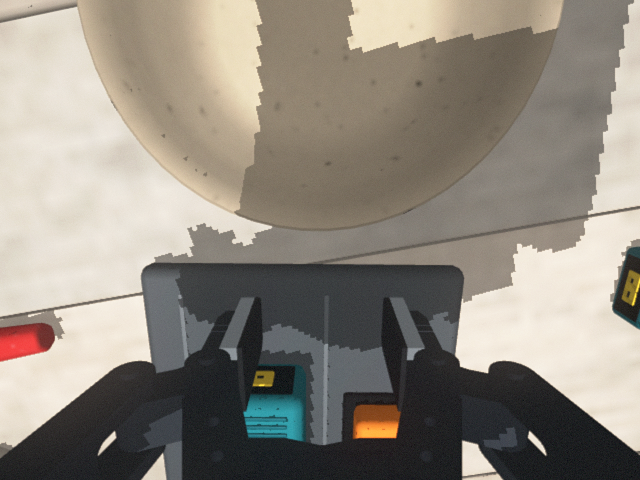

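Emit:
play_rows(
  increments=[
    {"tx":0,"ty":0,"tz":0,"rx":0,"ry":-0.4,"rz":0},
    {"tx":0,"ty":0,"tz":0,"rx":0,"ry":0,"rz":0},
  ],
)

```text
clock: 5.02
ee_pos: [468.9, -26.7, 41.8]
eef_rot: [179.9, -0.1, 164.6]
force: [1.1, -0.2, -0.6]
width: 46.1
```

```bash
python3 - <<'E'
from h import *
show()
p,R,_=pose()
im,d=env.grab_frame("wrist"); meas(im,d,p,R)
E
```

```text
t 5.0167 dock [-105.29   25.55] z 41.76037987894413 rot [179.93  -0.08 164.62] F [ 1.14 -0.25 -0.56] w 46.056616928120974
teal [[-87.0, -0.8], [-80.5, 10.9], [-66.6, 19.3]] top z [38.56 40.1 ]
key z 25.017589263165988 1564
```

Emit:
play_rows(
  increments=[
    {"tx":1,"ty":0,"tz":-8,"rx":0,"ry":0,"rz":0},
    {"tx":0,"ty":0,"tz":-15,"rx":0,"ry":0,"rz":0},
    {"tx":0,"ty":0,"tz":-30,"rx":0,"ry":0,"rz":0},
    {"tx":0,"ty":0,"tz":-40,"rx":0,"ry":0,"rz":0},
    {"tx":0,"ty":0,"tz":-40,"rx":0,"ry":0,"rz":0},
  ],
)

```text
clock: 5.48
ee_pos: [464.8, -26.6, 173.2]
eef_rot: [-179.9, -1.1, 164.6]
force: [0.9, -0.7, -0.5]
width: 46.3
```

Emit:
play_rows(
  increments=[
    {"tx":10,"ty":0,"tz":-35,"rx":0,"ry":0,"rz":0},
    {"tx":10,"ty":0,"tz":-35,"rx":0,"ry":0,"rz":0},
    {"tx":0,"ty":0,"tz":0,"rx":0,"ry":0,"rz":0},
    {"tx":0,"ty":0,"tz":0,"rx":0,"ry":0,"rz":0},
  ],
)

```text
clock: 5.82
ee_pos: [452.2, -22.5, 258.8]
eef_rot: [179.9, 0.2, 164.6]
force: [-0.1, -0.4, -0.7]
width: 46.0
```

```bash
python3 - <<'E'
from h import *
show()
p,R,_=pose()
im,d=env.grab_frame("wrist"); cv2.imwrite("pics/wrist6.png",im); P,D=meas(im,d,p,R)
hsv=cv2.cvtColor(im,cv2.COLOR_BGR2HSV)
t=((hsv[...,0]>82)&(hsv[...,0]<98)&(hsv[...,1]>100)&(abs(P[...,2]-40)<3)&(abs(D[...,0]+50)<60)&(abs(D[...,1])<40))
r=cv2.minAreaRect(D[t].astype(np.float32)); print("logger top rect dock",r)
im,d=env.grab_frame("side"); cv2.imwrite("pics/side6b.png",cv2.resize(im[170:310,230:430],None,fx=4,fy=4)[:600,:800])
E
```

```text
t 5.8167 dock [-122.45   25.21] z 258.84667934911664 rot [179.91   0.17 164.57] F [-0.06 -0.44 -0.71] w 46.002437383404725
teal [[-115.6, -22.6], [-62.8, -1.6], [-15.7, 18.5]] top z [38.92 40.34]
key z 26.950131760276008 1086
logger top rect dock ((-51.14314270019531, -1.7648181915283203), (40.534183502197266, 70.40812683105469), 89.59477996826172)
```

View pics/wrist6.png

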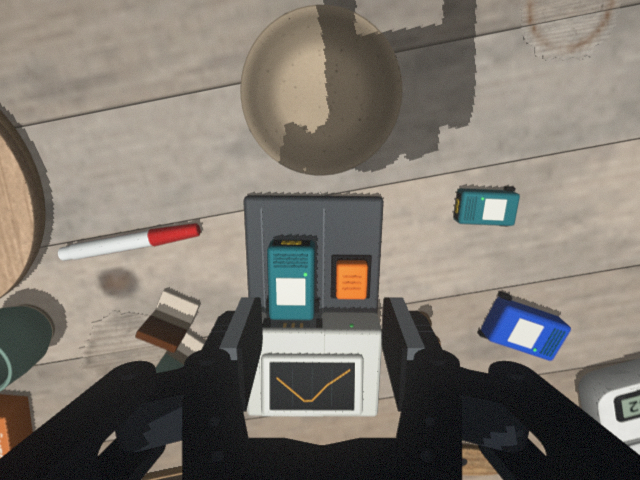

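View pics/side6b.png

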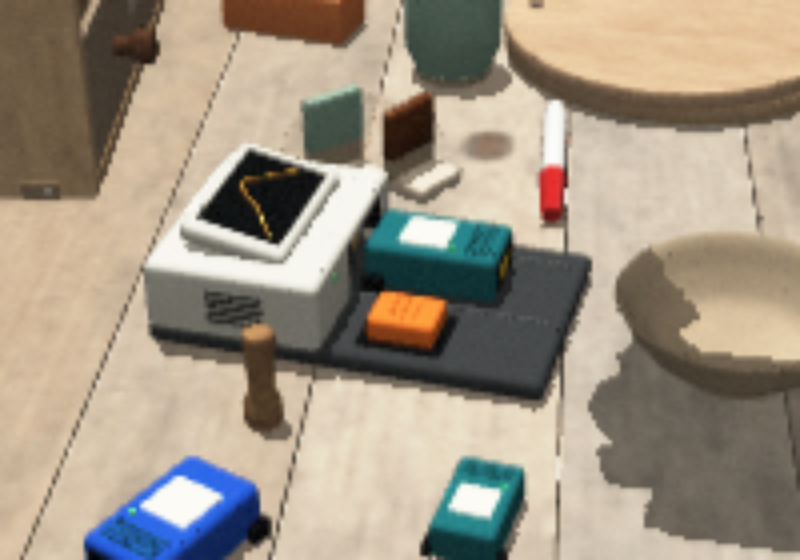

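```bash
python3 -c "
from workcell import env
print(env.finish_job())"
```

```text
the job is handed in; nothing more can be done
None
```

The firing logger is out of its dock and lying free on the apron, and the job is handed in at about 5.9 s on the robot's clock. `finish_job` gives no verdict.

- **Trap:** One finger pressed the orange key fully down (key top measured at 18.7 mm). The other finger stopped the logger after about 9 mm of travel, with its front at dock x -39.
- **Release:** I drew the fingers back slowly along the lane until the spring was spent. The key finger slid off the key on the way. The logger coasted a few millimetres more and stopped about 7 mm short of the finger, which I then lifted straight up.

**Last checks from the wrist and side cameras:**
- **Logger:** it is flat, with its centre near dock x -51, y -2 mm and turned about 0.4° from straight. It spans about x -87 to -15, so it is clear of both the housing and the front edge.
- **Key:** it is up, measured at 27 mm against the 28 mm expected, within the camera's accuracy.
- **Surroundings:** the bowl, tiles, stamp and marker look undisturbed, and the gripper is well clear of everything.

**Things that did not go as planned:**
- On the way down the arm drifted about 4 mm towards the logger, and I corrected this before pressing.
- On the final retreat it overshot by about 7 mm, which did no harm.
- The first two move calls were refused because the rows left out some fields. No motion resulted from them.

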